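# Centre the dish on the balance pan and tare

## Robot

A 6-joint arm with a two-finger parallel gripper is mounted at the origin on the work surface. World frame = base frame: x ahead of the robot, y to its left, z up, the work surface at z = 0. Lengths are in m, angles in rad, forces in N, time in s.
With the tool pointing down it reaches from about 0.425 to 0.95 m from the base axis. Payload 3.5 kg.
Tool frame: the origin (TCP) lies midway between the tips of the shut fingers; the grasp point (between the pads) lies 19 mm behind it; z points along the fingers, y is the line along which they close (so a half turn about z gives the same grasp; the last joint's range is limited). The gripper opens to 85 mm and grips with 20 to 120 N. Pads are 22 mm wide; open, the fingers measure 114 mm over their backs; the gripper's body (76 mm by 85 mm) begins 54 mm behind the grasp point. The pads swing forward as they close: fully open they stand 13 mm farther back than shut.
Start: joints at [1.159, 0.286, 1.577, -0, 1.279, -0.15], TCP at [0.175, 0.652, 0.231] pointing down, gripper open.
Joint ranges: [-2.77, 2.77], [-0.9, 2.22], [0.21, 2.48], [-1.53, 4.67], [0.24, 2.81], [-2.84, 2.84]. Speed limits (rad/s): [2.79, 2.79, 3.14, 3.14, 3.14, 3.14].

## Interface

Orientations are given as a unit quaternion [x, y, z, w].
In Python, from plant import ctrl gives the robot as it stands.
- The arm moves only by the tool move_arm, never from a script. Its argument "plan" is a list of rows, each an object of numbers: "x", "y", "z": the shift along the tool's x, y, z in m; "yaw": the turn about the tool's z in rad; "fingers": the closure, from 0 (fully open) to 1 (shut). In form: [{"x": .., "y": .., "z": .., "yaw": .., "fingers": ..}, ...]. A call has 1 to 5 rows; each row is the pose to reach, as a shift and turn from the pose commanded when the call began, along the tool's axes at that moment; what a row does not reach only later rows make up. A row lasts 1/10 s, in which the tool goes at most 50 mm and 8.59 degrees, less where a joint would pass 70% of its speed; a pose out of reach is approached as far as the arm can. A call with a gripper value outside its range is refused whole. The fingers move at their own pace and stop on an object; "force" is the grip in N (left out, the last holds). Time passes only in rows, so rows that repeat a pose let the fingers close. It gives the time, the measured TCP pose, the force, the opening and the grip force at its end, in the units of the state.
- ctrl.get_state(): the state, without advancing time (a new reading comes with each control period).
- ctrl.read_camera(name): name is "side" or "top" or "wrist"; returns the picture (480x640x3 uint8, red, green, blue); there is no depth.
- ctrl.camera_model(name): a dict with "intrinsics" (3x3 intrinsics, pixels), "distortion" ([k1, k2, p1, p2, k3] as OpenCV has them; the pictures are not rectified), "cam_to_world" (4x4, takes a point from camera to world coordinates); the wrist camera has in their place "tool_from_camera" (4x4, takes a point from camera to tool coordinates, whose origin is the TCP and whose axes are the flange's). Camera axes: x right, y up, looking along -z (the intrinsics and any distortion apply to the point x, -y, -z); pixel columns grow to the right and rows downward; lengths in m; the calibration is good to about 2 mm. A picture is of the moment at which its call begins: read the wrist's pose just before it. camera_model takes no time and is no camera call.
- ctrl.sign_off(): hands the job in; it is judged then, once.
The state is a dict: "time": time; "qpos": joint angles; "dq": joint speeds; "joint_efforts": joint torques, N m; "eef_pos": TCP position; "tcp_rot": TCP orientation; "contact_force": force on the tool from outside, world axes, zero at the start; "wrist_torque": the same for the moment, N m; "opening": opening from 0.0 (shut) to 1.0 (fully open); "finger_force": force on a finger pad.
Only numpy, scipy, OpenCV 4.12 (cv2) and the standard library are available. Lean on these libraries where they do the work, as an engineer would, in place of code of your own. Each camera call takes 0.05 s, during which the arm holds its last target. There are 200 camera calls.

## Task

The porcelain dish was set down off-centre on the pan of the balance. Without picking it up, nudge it gently along the pan with the fingertips until it stands in the middle, wholly inside the engraved circle; then press the wide tare bar on the front of the balance and let go. Leave the round power key and the things standing around the balance alone.

Things in the scene. Friction and masses are not known exactly. Their poses are not given: they have to be found in the camera images.
- dish: Loose white porcelain dish on the pan, about 0.11 to 0.22 kg: an open, straight-sided round cup with a flat foot, 74 mm in diameter at the foot and 73 mm at the rim, 36 mm high, wall 4 mm, inner floor 5 mm up. Origin: centre of its underside; z up.
- pan: Round flat brushed-steel pan of the balance, 170 mm in diameter, fixed. Origin: centre of its upper face, 82 mm above the bench and 12 mm above the balance's shell; z up (x and y have no meaning). A thin dark circle of 47 mm radius is engraved about its centre, so the dish is wholly inside when its centre is within 10 mm of it.
- balance: Top-loading laboratory balance, fixed, off-white, 290 mm long, 200 mm wide. Origin: on the bench under the pan's centre; x points from the key end to the rear, y to its left, z up. It reaches from 187 mm before the origin (-x) to 103 mm behind it: 70 mm high under the pan, then a display sloping from 70 to 46 mm, then at the -x end a flat key strip 46 mm high.
- tare (a joint): Travel of the tare bar: 0 released, 0.004 m fully down. It moves straight down against a spring, about 1.2 N to start and 3.6 N fully down, and comes back by itself; it counts as pressed beyond 0.0025 m.
- tare_top (a point): Centre of the top of the tare bar: a plain light-grey bar 60 mm long (along the balance's y) and 18 mm wide in the middle of the key strip, 164 mm before the pan's centre; its top is 55 mm above the bench and 8 mm above the strip.
- power (a joint): Travel of the power key: 0 released, 0.004 m fully down; to be left alone.
- power_top (a point): Centre of the top of the power key: a small round light-grey key, 16 mm in diameter, on the same strip, 70 mm to the left (the balance's +y) of the tare bar's centre and as high.
- mortar: Loose porcelain mortar on the bench beside the balance, 90 mm across the rim, 60 mm high. Origin: centre of its underside. To be left alone.
- weight: Loose steel calibration weight with a knob on the bench beside the balance, 32 mm in diameter, 48 mm high. Origin: centre of its underside. To be left alone.
- bottle: Loose amber sample jar with a white cap on the bench beside the balance, 42 mm in diameter, 80 mm high. Origin: centre of its underside. To be left alone.
Mind the look-alikes: they are no part of the job. Leave any yellow look-alike of the dish alone.

How it is judged:
On the way, in this order (a step that is already met when the one before it is completed fails the run):
1. the dish stands still in the middle of the pan, wholly inside the engraved circle (horizontal distance between dish and pan below 0.01 m and linear speed of dish below 0.01 m/s and angle between dish's own z axis and vertical below 0.05 rad), for 0.3 s.
2. the tare bar is pressed by the fingers with the dish in the middle (horizontal distance between dish and pan below 0.01 m and value of joint tare above 0.0025 m and contact force between the fingers and tare above 0.5 N), for 0.05 s.
At the end, for the whole second after the job is handed in: The dish stands upright and still on the pan with its centre within 10 mm of the pan's centre (wholly inside the engraved circle), the tare bar has come back up, the power key is up, and the mortar, weight and jar are within 20 mm of where they stood (all of step 1 and z of dish in the frame of pan between -0.003 and 0.003 m and value of joint each of tare, power below 0.0015 m and distance of each of mortar, weight, bottle from where it was at the start of the episode below 0.02 m); the robot touches nothing.
It fails at once if the dish is lifted more than 5 mm off the pan, tipped by more than 0.15 rad or pushed off the pan (z of dish in the frame of pan above 0.005 m or angle between dish's own z axis and vertical above 0.15 rad or z of dish in the frame of pan below -0.005 m).
It fails at once if the dish is knocked along faster than 0.35 m/s (linear speed of dish above 0.35 m/s).
It fails at once if the tare bar is pressed while the dish is off-centre by more than 14 mm (value of joint tare above 0.0025 m and horizontal distance between dish and pan above 0.014 m).
It fails at once if the power key is pressed (value of joint power above 0.002 m).
It fails at once if the mortar, the weight or the jar is shifted more than 20 mm (distance of any of mortar, weight, bottle from where it was at the start of the episode above 0.02 m).
It also fails if it takes over 48 s, if anything falls off the work surface, if the arm or the gripper's body presses on something with over 40 N, if the wrist force passes 120 N, or if a joint passes its speed limit or range.

## Working session

There is one attempt and no reset: what is moved stays moved. The work goes in short steps, Python scripts to look and compute and a tool call to move; the robot and the scene stay as the last step left them, time stands still between calls to the robot, and variables do not carry over. Pictures are saved under pics/ and viewed, at most 10 in all, crops included, and the job is handed in when it is done.

Besides the shell and the picture viewer there is one more tool, called after "Request:" as name(argument=value, ...), one argument or row to a line, values as JSON. move_arm: Moves the arm, as the interface text tells. Its arguments: {"type":"object","properties":{"plan":{"type":"array"},"force":{"type":"number"}},"required":["plan"]}

```bash
mkdir -p pics
cat > h.py <<'E'
import numpy as np, cv2
from plant import ctrl
from scipy.spatial.transform import Rotation as R
def ray(name,uv,pose=None):
    m=ctrl.camera_model(name);K=np.array(m["intrinsics"]);d=np.array(m["distortion"])
    p=cv2.undistortPoints(np.array(uv,float).reshape(-1,1,2),K,d).reshape(-1,2)
    v=np.c_[p[:,0],-p[:,1],-np.ones(len(p))]
    if name=="wrist":
        T=np.eye(4);T[:3,:3]=R.from_quat(pose[1]).as_matrix();T[:3,3]=pose[0];T=T@np.array(m["tool_from_camera"])
    else: T=np.array(m["cam_to_world"])
    return T[:3,3],v@T[:3,:3].T
def plane(name,uv,z,pose=None):
    o,v=ray(name,uv,pose);return o+v*((z-o[2])/v[:,2])[:,None]
def snap(name,f):
    s=ctrl.get_state();im=ctrl.read_camera(name)
    cv2.imwrite(f"pics/{f}.png",im[:,:,::-1]);return im,(s["eef_pos"],s["tcp_rot"])
E
python3 - <<'E'
from h import *
snap("top","top0");snap("side","side0")
s=ctrl.get_state();print(s["time"],s["eef_pos"],s["tcp_rot"])
E
```

```text
0.1 [0.1744408  0.65146377 0.2300708 ] [ 1.30519808e-01  9.91445131e-01 -1.02500178e-03 -2.84653195e-04]
```

View pics/top0.png

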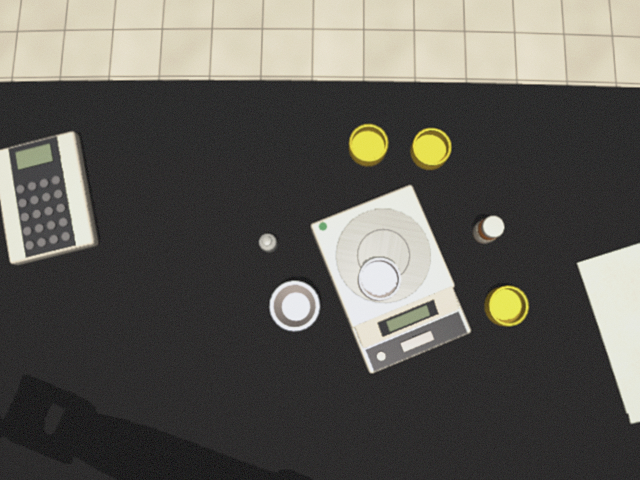

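View pics/side0.png

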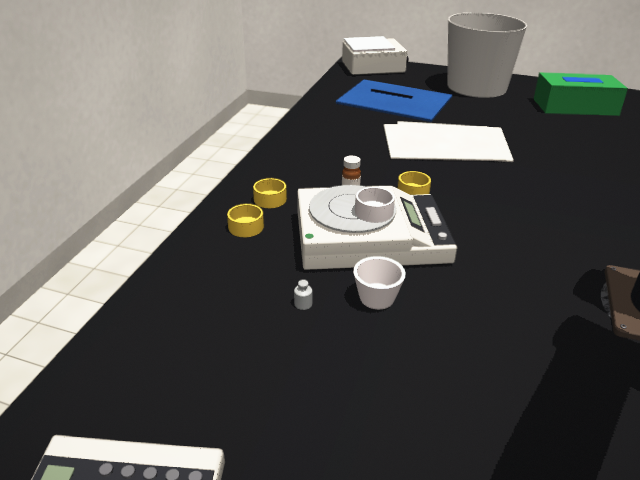

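The top view shows the pan centre near (384,255), the dish near (379,278), the tare bar near (417,342) and the power key near (381,356). The mortar is at (295,306), the weight at (268,242) and the jar at (490,229). The yellow cups are decoys.

Run:
```python
from h import *
for n,uv,z in [("pan",(384,255),.082),("dishrim",(380,277.5),.118),("tare",(417.5,342),.055),("power",(381,356),.055),("mortar",(295,306),.06),("weight",(268,242),.048),("jar",(493,226),.08),("ycup",(508,306),.036),("ycup2",(431,147),.036)]:
    p=plane("top",[uv],z)[0];print(n,p.round(4),np.hypot(*p[:2]).round(3))
s=ctrl.get_state();print(R.from_quat(s["tcp_rot"]).as_matrix().round(3))
m=ctrl.camera_model("wrist");print(np.array(m["tool_from_camera"]).round(3),m["intrinsics"])
```

```text
pan [ 0.5871 -0.0331  0.082 ] 0.588
dishrim [ 0.5442 -0.023   0.118 ] 0.545
tare [ 0.4342 -0.0957  0.055 ] 0.445
power [ 0.4088 -0.0304  0.055 ] 0.41
mortar [0.4958 0.1243 0.06  ] 0.511
weight [0.6125 0.1767 0.048 ] 0.637
jar [ 0.6419 -0.2296  0.08  ] 0.682
ycup [ 0.5004 -0.2661  0.036 ] 0.567
ycup2 [ 0.7998 -0.127   0.036 ] 0.81
[[-0.966  0.259 -0.001]
 [ 0.259  0.966 -0.002]
 [ 0.    -0.002 -1.   ]]
[[-0.001  0.951  0.309  0.08 ]
 [ 1.     0.001 -0.     0.001]
 [-0.001  0.309 -0.951 -0.142]
 [ 0.     0.     0.     1.   ]] [[412.64810631   0.         323.35536057]
 [  0.         412.64810631 242.49668261]
 [  0.           0.           1.        ]]
```

Request:
move_arm(
  plan=[
    {"x": -0.036,"y": -0.03,"fingers": 0.5},
    {"x": -0.072,"y": -0.06,"fingers": 0.5},
    {"x": -0.108,"y": -0.09,"fingers": 0.5},
    {"x": -0.144,"y": -0.12,"fingers": 0.5},
    {"x": -0.18,"y": -0.15,"fingers": 0.5},
  ],
)

```text
validation failed for argument at $.pl...
```

Request:
move_arm(
  plan=[
    {"x": -0.036,"y": -0.03,"fingers": 0.5},
    {"x": -0.072,"y": -0.06,"fingers": 0.5},
    {"x": -0.108,"y": -0.09,"fingers": 0.5},
    {"x": -0.144,"y": -0.12,"fingers": 0.5},
    {"x": -0.158,"y": -0.123,"fingers": 0.5},
  ],
)

```text
validation failed for argument at $.pl...
```

Perhaps all keys are needed in every row.

Request:
move_arm(
  plan=[
    {"x": -0.036,"y": -0.03,"z": 0,"yaw": 0,"fingers": 0.5},
    {"x": -0.072,"y": -0.06,"z": 0,"yaw": 0,"fingers": 0.5},
    {"x": -0.108,"y": -0.09,"z": 0,"yaw": 0,"fingers": 0.5},
    {"x": -0.144,"y": -0.12,"z": 0,"yaw": 0,"fingers": 0.5},
    {"x": -0.18,"y": -0.15,"z": 0,"yaw": 0,"fingers": 0.5},
  ],
)

```text
time: 0.6
eef_pos: [0.3102, 0.4587, 0.2308]
tcp_rot: [0.13, 0.991, -0.0, -0.0]
contact_force: [0.9, -0.3, -0.3]
opening: 0.498
finger_force: 0.0
```

Request:
move_arm(
  plan=[
    {"x": -0.027,"y": -0.04,"z": 0,"yaw": 0,"fingers": 0.5},
    {"x": -0.054,"y": -0.08,"z": 0,"yaw": 0,"fingers": 0.5},
    {"x": -0.081,"y": -0.12,"z": 0,"yaw": 0,"fingers": 0.5},
    {"x": -0.108,"y": -0.16,"z": 0,"yaw": 0,"fingers": 0.5},
    {"x": -0.135,"y": -0.2,"z": 0,"yaw": 0,"fingers": 0.5},
  ],
)

```text
time: 1.1
eef_pos: [0.3882, 0.2305, 0.231]
tcp_rot: [0.13, 0.991, -0.0, -0.0]
contact_force: [1.3, 0.2, -0.8]
opening: 0.498
finger_force: 0.0
```

Request:
move_arm(
  plan=[
    {"x": -0.027,"y": -0.04,"z": 0,"yaw": 0,"fingers": 0.5},
    {"x": -0.054,"y": -0.08,"z": 0,"yaw": 0,"fingers": 0.5},
    {"x": -0.081,"y": -0.12,"z": 0,"yaw": 0,"fingers": 0.5},
    {"x": -0.108,"y": -0.16,"z": 0,"yaw": 0,"fingers": 0.5},
    {"x": -0.14,"y": -0.202,"z": 0,"yaw": 0,"fingers": 0.5},
  ],
)

```text
time: 1.6
eef_pos: [0.47, 0.0018, 0.2311]
tcp_rot: [0.131, 0.991, 0.0, -0.0]
contact_force: [1.1, 0.5, 0.4]
opening: 0.503
finger_force: 0.0
```

Run:
```python
from h import *
im,p=snap("wrist","w1");print(ctrl.get_state()["time"],*p)
```

```text
1.65 [0.4700404  0.00178597 0.23110989] [ 1.30644324e-01  9.91429293e-01  1.29080017e-04 -2.03349238e-05]
```

View pics/w1.png

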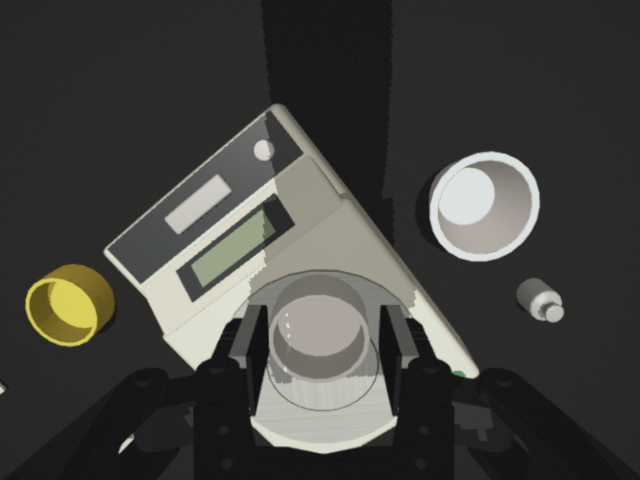

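The wrist view shows the dish rim centred near (319,335), the engraved ring behind it (bottom near (322,411)), the tare bar at (198,205) and the power key at (264,150). I'll enlarge the pan to pick points.

Run:
```python
import cv2
im=cv2.imread("pics/w1.png")[255:455,215:415]
cv2.imwrite("pics/w1c.png",cv2.resize(im,None,fx=3,fy=3,interpolation=cv2.INTER_CUBIC))
```

```text
(no output)
```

View pics/w1c.png

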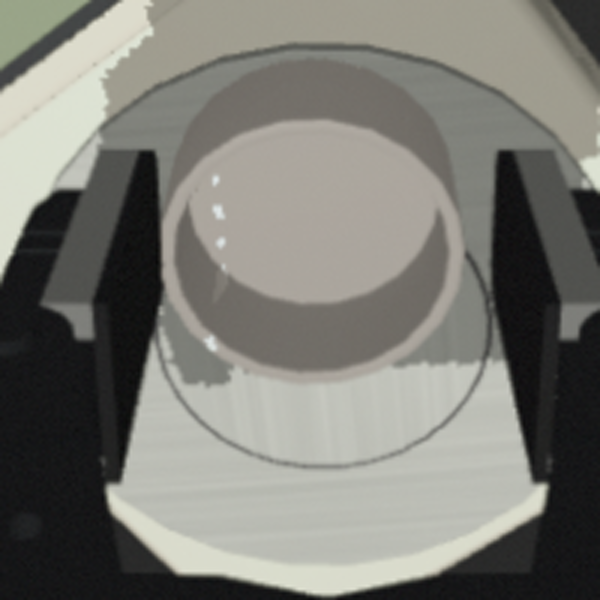

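```bash
cat >> h.py <<'E'
from scipy.optimize import least_squares
def circ(P):
    r=least_squares(lambda q:np.hypot(P[:,0]-q[0],P[:,1]-q[1])-q[2],[*P[:,:2].mean(0),.05]);return r.x,np.sqrt(np.mean(r.fun**2))
E
python3 - <<'E'
from h import *
pose=(np.array([0.4700404,0.00178597,0.23110989]),[1.30644324e-01,9.91429293e-01,1.29080017e-04,-2.03349238e-05])
c=lambda l:[(215+(x-1)/3,255+(y-1)/3) for x,y in l]
ring=[(163,345),(180,385),(210,422),(265,457),(325,467),(385,455),(440,420),(475,375),(491,325),(468,252)]
pan=[(130,110),(200,68),(300,45),(370,47),(450,72),(540,125),(180,530),(250,555),(330,566),(400,553),(470,520)]
rim=[(162,255),(185,175),(240,133),(312,120),(390,135),(445,180),(463,240),(440,310),(390,360),(312,383),(230,358),(180,305)]
res={}
for n,l,z in (("ring",ring,.082),("pan",pan,.082),("rim",rim,.118)):
    q,e=circ(plane("wrist",c(l),z,pose));res[n]=q;print(n,q.round(4),e.round(4))
Rt=R.from_quat(pose[1]).as_matrix()
for n,uv in(("tare",(198,205)),("power",(264,150))):
    p=plane("wrist",[uv],.055,pose)[0];print(n,p.round(4));res[n]=p
for n in res: print(n,"tool", (Rt.T@np.r_[res[n][:2]-pose[0][:2],0]).round(4))
E
```

```text
ring [ 0.5884 -0.0296  0.0454] 0.0007
pan [ 0.5866 -0.0304  0.0836] 0.0011
rim [ 0.5424 -0.0204  0.0356] 0.0006
tare [ 0.4372 -0.0918  0.055 ]
power [ 0.4102 -0.0281  0.055 ]
ring tool [-0.1224  0.0004 -0.    ]
pan tool [-0.1209 -0.0009 -0.    ]
rim tool [-0.0757 -0.0027 -0.    ]
tare tool [ 0.0075 -0.0989 -0.    ]
power tool [ 0.0501 -0.0444 -0.    ]
```

Request:
move_arm(
  plan=[
    {"x": 0,"y": -0.003,"z": 0.04,"yaw": 0,"fingers": 0.5},
    {"x": 0,"y": -0.003,"z": 0.08,"yaw": 0,"fingers": 0.5},
    {"x": 0,"y": -0.003,"z": 0.115,"yaw": 0,"fingers": 0.5},
    {"x": -0.008,"y": -0.003,"z": 0.135,"yaw": 0,"fingers": 0.5},
    {"x": -0.016,"y": -0.003,"z": 0.135,"yaw": 0,"fingers": 0.5},
  ],
)

```text
time: 2.15
eef_pos: [0.4818, -0.0026, 0.0924]
tcp_rot: [0.131, 0.991, 0.0, -0.004]
contact_force: [-0.4, -0.1, -0.2]
opening: 0.502
finger_force: 0.0
```

Run:
```python
from h import *
im,p=snap("wrist","w2");s=ctrl.get_state();print(s["time"],*p,s["contact_force"])
```

```text
2.2 [ 0.48181309 -0.00262294  0.09239558] [ 1.30596846e-01  9.91425824e-01  3.82721016e-04 -4.37639372e-03] [ 0.80191837 -0.94054718  1.04803033]
```

View pics/w2.png

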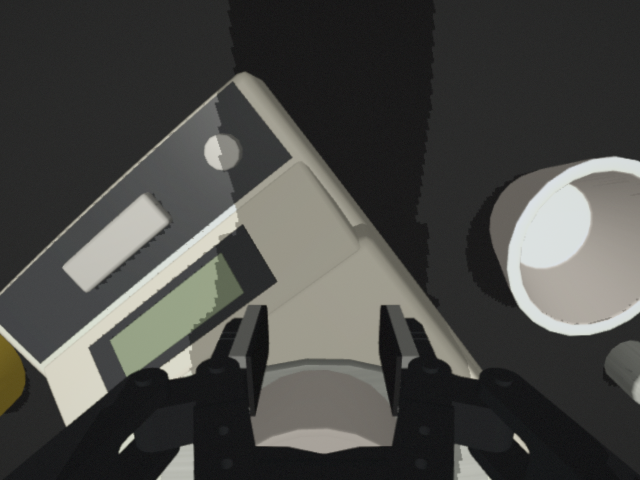

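Request:
move_arm(
  plan=[
    {"x": -0.004,"y": 0,"z": 0,"yaw": 0,"fingers": 0.5},
    {"x": -0.008,"y": 0,"z": 0,"yaw": 0,"fingers": 0.5},
    {"x": -0.012,"y": 0,"z": 0,"yaw": 0,"fingers": 0.5},
    {"x": -0.015,"y": 0,"z": 0,"yaw": 0,"fingers": 0.5},
    {"x": -0.018,"y": 0,"z": 0,"yaw": 0,"fingers": 0.5},
  ],
)

```text
time: 2.7
eef_pos: [0.5028, -0.0082, 0.0969]
tcp_rot: [0.13, 0.991, -0.0, 0.0]
contact_force: [0.4, -0.1, 0.6]
opening: 0.496
finger_force: 0.0
```

Request:
move_arm(
  plan=[
    {"x": -0.0035,"y": 0,"z": 0,"yaw": 0,"fingers": 0.5},
    {"x": -0.007,"y": 0,"z": 0,"yaw": 0,"fingers": 0.5},
    {"x": -0.0105,"y": 0.001,"z": 0,"yaw": 0,"fingers": 0.5},
    {"x": -0.014,"y": 0.001,"z": 0,"yaw": 0,"fingers": 0.5},
    {"x": -0.0175,"y": 0.001,"z": 0,"yaw": 0,"fingers": 0.5},
  ],
)

```text
time: 3.2
eef_pos: [0.5196, -0.0115, 0.0962]
tcp_rot: [0.13, 0.991, 0.0, -0.0]
contact_force: [-1.2, 0.4, 0.8]
opening: 0.503
finger_force: 0.9
```

Request:
move_arm(
  plan=[
    {"x": -0.0035,"y": 0,"z": 0,"yaw": 0,"fingers": 0.5},
    {"x": -0.007,"y": 0.001,"z": 0,"yaw": 0,"fingers": 0.5},
    {"x": -0.0105,"y": 0.001,"z": 0,"yaw": 0,"fingers": 0.5},
    {"x": -0.014,"y": 0.002,"z": 0,"yaw": 0,"fingers": 0.5},
    {"x": -0.016,"y": 0.002,"z": 0,"yaw": 0,"fingers": 0.5},
  ],
)

```text
time: 3.7
eef_pos: [0.5359, -0.0138, 0.0963]
tcp_rot: [0.131, 0.991, 0.0, 0.0]
contact_force: [-1.3, 0.9, 0.5]
opening: 0.501
finger_force: 0.7
```

Run:
```python
from h import *
im,p=snap("top","top2");s=ctrl.get_state();print(s["time"],*p,s["contact_force"])
a=im[195:375,250:490,::-1];b=snap("wrist","w3")[0][240:420,200:440,::-1]
cv2.imwrite("pics/c2.png",np.vstack([cv2.resize(a,None,fx=3,fy=3,interpolation=2)[:,:720][120:420],cv2.resize(b,(400,300)).repeat(1,0) if 0 else cv2.copyMakeBorder(cv2.resize(b,(400,300)),0,0,0,320,0)]))
```

```text
3.75 [ 0.53588678 -0.01384537  0.09628688] [1.30507211e-01 9.91447339e-01 3.48720683e-05 2.02988871e-04] [ 0.30465206  0.56049385 -0.99624256]
```

View pics/c2.png

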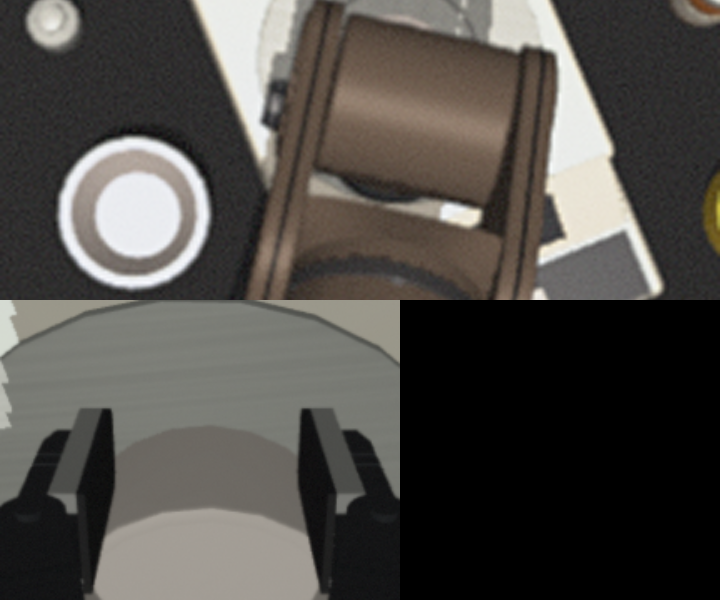

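The top view is blocked by the wrist. The wrist view shows the dish foot's near edge at (323,316) and the pan's near edge at about (322,241).

Run:
```python
from h import *
pose=(np.array([0.53588678,-0.01384537,0.09628688]),[1.30507211e-01,9.91447339e-01,3.48720683e-05,2.02988871e-04])
Rt=R.from_quat(pose[1]).as_matrix()
t=lambda P:(Rt.T@(P-pose[0]).T).T
c=lambda l:[(200+x/1.667,240+(y-300)/1.667) for x,y in l]
f=t(plane("wrist",c([(205,426),(150,442),(260,442),(118,470),(296,472)]),.082,pose))
p=t(plane("wrist",c([(205,302),(85,318),(300,315),(15,353),(390,358)]),.082,pose))
for n,P,r in(("foot",f,.037),("pan",p,.085)):
    print(n,P[:,:2].round(4).tolist())
    q=least_squares(lambda q:np.hypot(P[:,0]-q[0],P[:,1]-q[1])-r,[P[0,0]-r,0]);print(q.x.round(4))
pan=np.array([.5875,-.0300,.082]);print("expected pan",t(pan).round(4))
```

```text
foot [[-0.004, 0.0004], [-0.0086, -0.0138], [-0.0087, 0.0145], [-0.017, -0.0224], [-0.0177, 0.0242]]
[-0.0433  0.0004]
pan [[0.0292, 0.0004], [0.0252, -0.0286], [0.0259, 0.0234], [0.016, -0.0465], [0.0146, 0.0462]]
[-0.0557 -0.0013]
expected pan [-0.054  -0.0022  0.0143]
```

Request:
move_arm(
  plan=[
    {"x": -0.003,"y": -0.0005,"z": 0,"yaw": 0,"fingers": 0.5},
    {"x": -0.006,"y": -0.001,"z": 0,"yaw": 0,"fingers": 0.5},
    {"x": -0.009,"y": -0.0015,"z": 0,"yaw": 0,"fingers": 0.5},
    {"x": -0.0115,"y": -0.0015,"z": 0,"yaw": 0,"fingers": 0.5},
    {"x": -0.0115,"y": -0.0015,"z": 0,"yaw": 0,"fingers": 0.5},
  ],
)

```text
time: 4.3
eef_pos: [0.5467, -0.0185, 0.0964]
tcp_rot: [0.131, 0.991, -0.0, 0.0]
contact_force: [0.8, -0.7, 0.6]
opening: 0.5
finger_force: 0.1
```

Request:
move_arm(
  plan=[
    {"x": 0.004,"y": 0,"z": 0,"yaw": 0,"fingers": 0.5},
    {"x": 0.015,"y": 0,"z": 0,"yaw": 0,"fingers": 0.5},
    {"x": 0.035,"y": 0,"z": 0,"yaw": 0,"fingers": 0.5},
    {"x": 0.06,"y": 0,"z": -0.03,"yaw": 0,"fingers": 0.5},
    {"x": 0.075,"y": 0,"z": -0.07,"yaw": 0,"fingers": 0.5},
  ],
)

```text
time: 4.8
eef_pos: [0.4695, 0.0022, 0.1639]
tcp_rot: [0.13, 0.991, 0.0, -0.004]
contact_force: [0.8, -0.1, 0.6]
opening: 0.499
finger_force: 0.0
```

Request:
move_arm(
  plan=[
    {"x": 0,"y": 0,"z": -0.035,"yaw": 0,"fingers": 0.5},
    {"x": 0,"y": 0,"z": -0.065,"yaw": 0,"fingers": 0.5},
    {"x": 0,"y": 0,"z": -0.065,"yaw": 0,"fingers": 1},
    {"x": 0,"y": 0,"z": -0.065,"yaw": 0,"fingers": 1},
  ],
)

```text
time: 5.2
eef_pos: [0.4734, 0.0013, 0.2317]
tcp_rot: [0.13, 0.991, -0.0, 0.001]
contact_force: [-0.5, -0.5, -0.1]
opening: 0.167
finger_force: 0.0
```

Run:
```python
from h import *
im,p=snap("wrist","w4");s=ctrl.get_state();print(s["time"],*map(list,p),s["opening"])
cv2.imwrite("pics/w4c.png",cv2.resize(im[255:455,215:415,::-1],None,fx=3,fy=3,interpolation=cv2.INTER_CUBIC))
```

```text
5.25 [np.float64(0.4733712646222041), np.float64(0.001294074604420796), np.float64(0.23172426624399467)] [np.float64(0.1304262029499001), np.float64(0.9914576732046618), np.float64(-9.194481615931515e-05), np.float64(0.0008242413603650102)] 0.07974877022644039
```

View pics/w4.png

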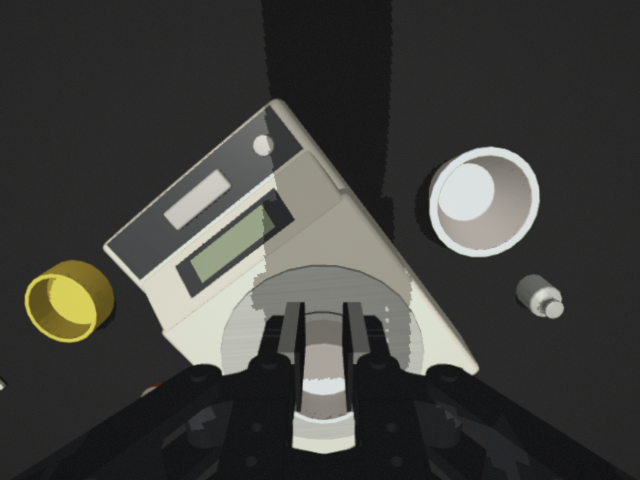

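The wrist view shows the tare bar at (198,199) and the dish behind the fingers near (322,360). The fingers hide it too much to measure, so I'll go above the tare bar and use the top view.

Request:
move_arm(
  plan=[
    {"x": 0.003,"y": -0.03,"z": 0,"yaw": 0,"fingers": 1},
    {"x": 0.006,"y": -0.06,"z": 0,"yaw": 0,"fingers": 1},
    {"x": 0.009,"y": -0.085,"z": 0,"yaw": 0,"fingers": 1},
    {"x": 0.011,"y": -0.101,"z": 0,"yaw": 0,"fingers": 1},
    {"x": 0.011,"y": -0.101,"z": 0,"yaw": 0,"fingers": 1},
  ],
)

```text
time: 5.75
eef_pos: [0.4354, -0.0944, 0.229]
tcp_rot: [0.132, 0.991, 0.0, -0.002]
contact_force: [0.4, 0.2, 0.3]
opening: -0.001
finger_force: 0.0
```

Run:
```python
from h import *
im,p=snap("top","top5");s=ctrl.get_state();print(s["time"],*map(list,p),s["opening"],s["qpos"])
im2,p=snap("wrist","w5")
a=cv2.resize(im[195:315,320:480,::-1],None,fx=5,fy=5,interpolation=2)[:,:800]
cv2.imwrite("pics/c5.png",a)
```

```text
5.8 [np.float64(0.4353514473677744), np.float64(-0.09438424355720944), np.float64(0.22898139342698734)] [np.float64(0.13201763182679316), np.float64(0.9912452127816439), np.float64(0.0004925377084476579), np.float64(-0.0020075933165582243)] -0.0012495284219470153 [-4.40081510e-01 -2.38320953e-01  2.11529693e+00  3.12420254e-04
  1.26833932e+00 -1.74700998e+00]
```

View pics/c5.png

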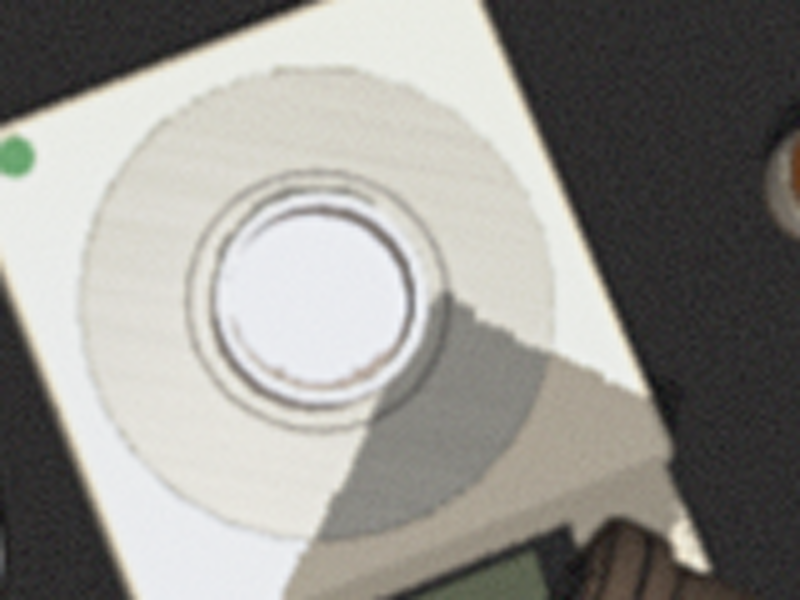

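The top crop shows the ring centred near (319,300) and the dish rim near (316,300) in crop pixels. With parallax that is about 3–4 mm off, well inside the circle. Next, press the tare bar.

Request:
move_arm(
  plan=[
    {"x": 0,"y": 0,"z": 0.045,"yaw": 0,"fingers": 1},
    {"x": 0,"y": 0,"z": 0.09,"yaw": 0,"fingers": 1},
    {"x": 0,"y": 0,"z": 0.13,"yaw": 0,"fingers": 1},
    {"x": 0,"y": 0,"z": 0.16,"yaw": 0,"fingers": 1},
    {"x": 0,"y": 0,"z": 0.165,"yaw": 0,"fingers": 1},
  ],
)

```text
time: 6.35
eef_pos: [0.4335, -0.091, 0.0617]
tcp_rot: [0.13, 0.992, 0.002, -0.005]
contact_force: [-0.2, -0.0, -0.3]
opening: -0.001
finger_force: 0.0
```

Request:
move_arm(
  plan=[
    {"x": 0,"y": 0,"z": 0,"yaw": 0,"fingers": 1},
    {"x": 0,"y": 0,"z": 0,"yaw": 0,"fingers": 1},
  ],
)

```text
time: 6.55
eef_pos: [0.4383, -0.0937, 0.0679]
tcp_rot: [0.13, 0.991, -0.0, 0.001]
contact_force: [-0.0, -0.1, 0.5]
opening: -0.002
finger_force: 0.0
```

Run:
```python
from h import *
im,p=snap("wrist","w6");print(list(p[0]),ctrl.get_state()["contact_force"])
```

```text
[np.float64(0.43833164460261276), np.float64(-0.09372694364526146), np.float64(0.06790135458786517)] [ 0.19604837 -0.18847108 -0.28242317]
```

View pics/w6.png

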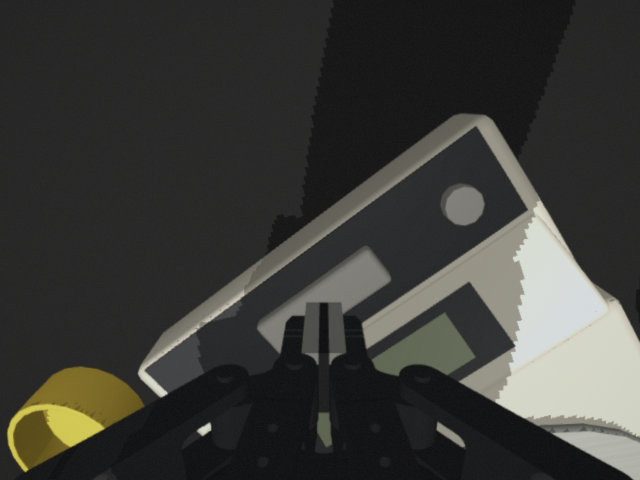

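The view shows the tips over the bar. The bar's centre is near (325,300), about 5 mm toward tool +x, so I'll shift 4 mm and press.

Request:
move_arm(
  plan=[
    {"x": 0.004,"y": 0,"z": 0,"yaw": 0,"fingers": 1},
    {"x": 0.004,"y": 0,"z": 0.007,"yaw": 0,"fingers": 1},
    {"x": 0.004,"y": 0,"z": 0.012,"yaw": 0,"fingers": 1},
    {"x": 0.004,"y": 0,"z": 0.0155,"yaw": 0,"fingers": 1},
    {"x": 0.004,"y": 0,"z": 0.0155,"yaw": 0,"fingers": 1},
  ],
)

```text
time: 7.1
eef_pos: [0.4333, -0.0927, 0.0511]
tcp_rot: [0.131, 0.991, 0.0, -0.0]
contact_force: [-1.1, 0.4, 3.8]
opening: -0.002
finger_force: 1.7
```

Request:
move_arm(
  plan=[
    {"x": 0,"y": 0,"z": 0.0005,"yaw": 0,"fingers": 1},
    {"x": 0,"y": 0,"z": 0.001,"yaw": 0,"fingers": 1},
    {"x": 0,"y": 0,"z": 0.001,"yaw": 0,"fingers": 1},
  ],
)

```text
time: 7.4
eef_pos: [0.4333, -0.0927, 0.0509]
tcp_rot: [0.13, 0.991, 0.0, -0.0]
contact_force: [-2.8, 1.1, 8.9]
opening: 0.0
finger_force: 5.0
```

Force well above 3.6 N means the bar is bottomed out. Release it.

Request:
move_arm(
  plan=[
    {"x": 0,"y": 0,"z": -0.01,"yaw": 0,"fingers": 1},
    {"x": 0,"y": 0,"z": -0.04,"yaw": 0,"fingers": 1},
    {"x": 0,"y": 0,"z": -0.08,"yaw": 0,"fingers": 1},
    {"x": 0,"y": 0,"z": -0.12,"yaw": 0,"fingers": 1},
    {"x": 0,"y": 0,"z": -0.12,"yaw": 0,"fingers": 1},
  ],
)

```text
time: 7.9
eef_pos: [0.4366, -0.0941, 0.1762]
tcp_rot: [0.13, 0.991, -0.002, 0.006]
contact_force: [-0.2, 0.2, 1.0]
opening: 0.003
finger_force: 0.0
```

Run:
```python
from h import *
im,p=snap("top","top7");a=cv2.imread("pics/top5.png")[:,:,::-1]
print(np.abs(im[195:300,320:410].astype(int)-a[195:300,320:410]).mean(), ctrl.get_state()["contact_force"])
# dish vs pan: rim z .118, ring z .082 (crop c5 extents)
f=lambda x,y:(320+x/5,195+y/5)
r=plane("top",[f(319,300)],.082)[0];d=plane("top",[f(316,300)],.118)[0];print(r,d,np.hypot(*(r-d)[:2]))
```

```text
2.5851146384479717 [-0.68310604 -0.04561742 -0.13058402]
[ 0.58707053 -0.03272021  0.082     ] [ 0.58294375 -0.02846999  0.118     ] 0.005924076115317649
```

Run:
```python
from h import *
im,p=snap("side","side8")
cv2.imwrite("pics/c8.png",cv2.resize(im[170:250,300:412,::-1],None,fx=7,fy=7,interpolation=2))
```

```text
(no output)
```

View pics/c8.png

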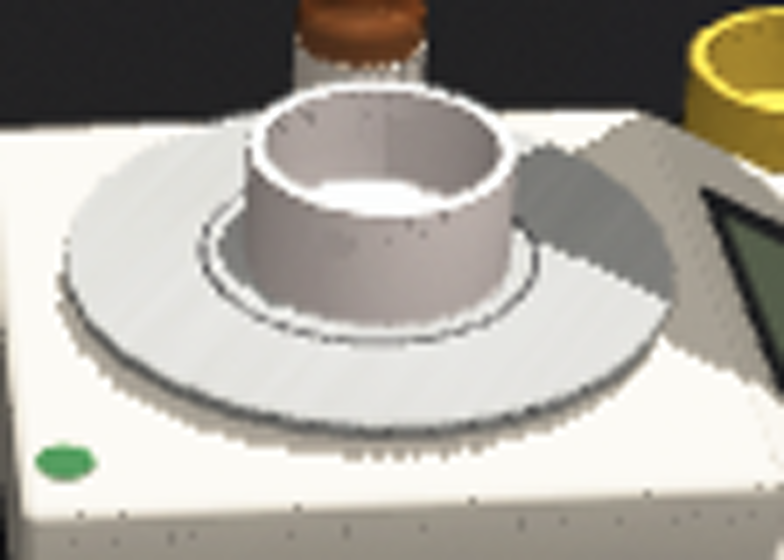

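The side view shows the dish well inside the ring on all visible sides: ring centre x≈370, foot centre x≈380 and a front gap of about 9 mm, so it is roughly 3 mm off centre.

```bash
python3 -c "
from plant import ctrl
print(ctrl.sign_off())"
```

```text
the job is handed in; nothing more can be done
None
```

The job is handed in, with no verdict returned: the dish is on the pan inside the engraved circle (about 3–6 mm off centre by the side and top views), and the tare bar was pressed to its stop and let go.

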